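# Complete the topping stand and hold it ready to carry

## Task

Put the topping jar that stands on the table into the empty ring of the three-jar stand, setting it down gently on its floor. Then pick the whole stand up by its black centre handle and finish holding it there in the air, level and still, with its feet about 10 cm above the table and all three jars seated: do not put it down or let go. Keep the jars and the stand upright all the time and leave the bottle, the mug and the wafer box alone.

Things in the scene. Friction and masses are not known exactly. Their poses are not given: they have to be found in the camera images.
- stand: Three-jar stand of steel wire and sheet, 0.32 kg (0.8 full), loose. Origin: centre of its underside; z up the 10 mm centre post. Places 70 mm from the post at 0 degrees (own +x, EMPTY), +120 (jar1) and -120 (jar2), each 76 mm wide: sheet floor (top 11 mm up) and a guard ring of 4.4 mm wire centred 42 mm up, 65 mm inside. Full, it balances on the handle.
- stand_grip (a point): Centre of the stand's handle, on the post axis 143 mm above the underside; axes as the stand's. The handle is an upright black plastic block, 16 mm thick along the stand's x, 44 mm wide along its y, 30 mm high (128 to 158 mm). The jars in the stand reach up to 109 mm, so there is free room round the handle.
- stand_well (a point): Centre of the floor (its top face) of the empty place, 70 mm along +x of the stand's frame, 11 mm above the table; axes as the stand's. The seated jar's origin belongs here.
- loose_jar: The jar to be put in: white porcelain topping jar with a low domed, perforated steel lid, closed, round, 54 mm diameter, 98 mm high in all (porcelain up to 78 mm, then the straight lid band up to 92 mm, then the dome), about 0.15 kg. It is the only such jar on the table itself. Origin: centre of its underside, z up.
- jar1: Jar of the same kind already seated in the stand's place at +120 degrees. Origin: centre of its underside.
- jar2: Jar of the same kind already seated in the stand's place at -120 degrees. Origin: centre of its underside.
- bottle: Bystander: white plastic sauce bottle with a red pointed cap, 58 mm diameter, 185 mm high. Origin: centre of its underside.
- mug: Bystander: blue stoneware mug, 80 mm diameter, 85 mm high, its handle at its own +y. Origin: centre of its underside.
- wafer_box: Bystander: cardboard box of rolled wafers lying open side up, 110 x 190 mm (x, y), about 80 mm high, beyond the stand. Origin: centre of its underside.
Mind the look-alikes: they are no part of the job. What is shaped like the loose_jar but red or turquoise is not meant.

How it is judged:
By the outcome, as a careful person would: the job done as asked, in the order asked, and still so for the second after the job is handed in, while the arm keeps its last pose, push and grip.
It also fails if it takes over 61 s, if anything falls off the work surface, if the arm or the gripper's body presses on something with over 40 N, if the wrist force passes 120 N, or if a joint passes its speed limit or range.

## Robot

A 7-joint arm with a two-finger parallel gripper is mounted at the origin on the work surface. World frame = base frame: x ahead of the robot, y to its left, z up, the work surface at z = 0. Lengths are in m, angles in rad, forces in N, time in s.
With the tool pointing down it reaches from about 0.4 to 0.85 m from the base axis. Payload 4.5 kg.
Tool frame: the origin (TCP) lies at the very end of the fingers, on their centre line; the grasp point (between the pads) lies 19 mm behind it (arm.grasp_offset is the distance from the TCP to the grasp point, in m); z points along the fingers, y is the direction in which the jaws open and shut (so a half turn about z gives the same grasp; the last joint's range is limited). The gripper opens to 85 mm and grips with 20 to 120 N. Pads are 22 mm wide; open, the fingers measure 114 mm over their backs; the gripper's body (76 mm by 85 mm) begins 54 mm behind the grasp point. The pads swing forward as they close: fully open they stand 13 mm farther back than shut.
Start: joints at [1.327, 0.689, -0.195, 1.565, 0.157, 0.902, -0.215], TCP at [0.171, -0.601, 0.231] pointing down, gripper open.
Joint ranges: [-3.01, 3.01], [-0.46, 2.08], [-1.47, 1.51], [0.13, 2.56], [-1, 4.14], [0.04, 2.09], [-2.66, 2.66]. Speed limits (rad/s): [2.57, 2.57, 3.14, 3.14, 3.14, 3.14, 3.14].

## Interface

Orientations are given as a unit quaternion [w, x, y, z].
In Python, from rig import state, cams, arm gives the robot as it stands.
- The arm moves only by the tool play_rows, never from a script. Its argument "increments" is a list of rows, each a list of 7 numbers: the shift along the tool's x, y, z normalised to -1 to 1, where 1 is 0.15 m, then the turn, a rotation vector about the tool's x, y, z normalised to -1 to 1, where 1 is 360 degrees, then the opening, from 0 (shut) to 1 (fully open). A call has 1 to 10 rows; each row shifts and turns the commanded pose from where the row before left it, along the tool's axes as they then stand; what a row does not reach is not made up. A row lasts 1/12 s, in which the tool goes at most 41.7 mm and 7.16 degrees, less where a joint would pass 70% of its speed; a pose out of reach is approached as far as the arm can. A call with a number of a shift or a turn outside -1 to 1 is refused whole. A call with a gripper value outside its range is refused whole. The fingers move at their own pace and stop on an object; "newtons" is the grip in N (left out, the last holds). Time passes only in rows, so rows that do not move let the fingers close. It gives the time, the measured TCP pose, the force and the opening at its end, in the units of the state.
- state(): the state, without advancing time (a new reading comes with each control period).
- cams.camera(name): name is "side" or "top"; returns a dict with "img" (384x512x3 uint8, blue, green, red), "vertical_fov" (degrees; the focal length in pixels is half the picture's height over the tangent of half this angle, whatever the lens; pixels are square), "cx", "cy" (the principal point, pixels), "R" (3x3) and "t" (3): a world point X has camera coordinates R X + t. Camera axes: x right, y down, z forward; pixel columns grow to the right and rows downward; lengths in m; the calibration is good to about 2 mm. A picture is of the moment at which its call begins. There is no depth.
- arm.close_job(): hands the job in, once; it reports no verdict.
The state is a dict: "clock": time; "q": joint angles; "qd": joint speeds; "tau": joint torques, N m; "tcp_pos": TCP position; "orientation": TCP orientation; "contact_force": force on the tool from outside, world axes, zero at the start; "torque": the same for the moment, N m; "grip_width": opening from 0.0 (shut) to 1.0 (fully open).
Only numpy, scipy, OpenCV 4.12 (cv2) and the standard library are available. Lean on these libraries where they do the work, as an engineer would, in place of code of your own. Each camera call takes 0.05 s, during which the arm holds its last target.

## Working session

There is one attempt and no reset: what is moved stays moved. The work goes in short steps, Python scripts to look and compute and a tool call to move; the robot and the scene stay as the last step left them, time stands still between calls to the robot, and variables do not carry over. Pictures are saved under pics/ and viewed, and the job is handed in when it is done.

Besides the shell and the picture viewer there is one more tool, called after "Call:" as name([rows], argument=value, ...), one row to a line, values as JSON. play_rows: Moves the arm, as the interface text tells. Scaled input: -1 to 1 covers 0.15 m each way for a shift and 360 degrees each way for a turn. Its arguments: {"type":"object","properties":{"increments":{"type":"array"},"newtons":{"type":"number"}},"required":["increments"]}

```bash
ls; mkdir -p pics; python3 - <<'E'
from rig import state,cams,arm
import cv2
s=state();print({k:s[k] for k in('clock','q','tcp_pos','orientation','contact_force','grip_width')})
for n in('side','top'):
    c=cams.camera(n);cv2.imwrite(f'pics/{n}0.png',c['img']);print(n,c['vertical_fov'],c['cx'],c['cy'],c['R'],c['t'], -c['R'].T@c['t'], [k for k in c])
E
```

```text
pics
{'clock': 0.0, 'q': array([ 1.32674531,  0.68999259, -0.19450593,  1.56636884,  0.15728719,
        0.90250783, -0.215087  ]), 'tcp_pos': array([ 0.17119673, -0.60040323,  0.23047187]), 'orientation': array([-9.22529072e-04,  9.90358946e-01,  1.38521727e-01, -1.96531360e-04]), 'contact_force': array([ 0.76667572, -0.48204562, -0.70949785]), 'grip_width': 0.9991271965309833}
side 54.441570352821095 253.62400387629987 196.99372049603613 [[-0.99872388 -0.04367066  0.02536688]
 [-0.04347043  0.48765514 -0.87195343]
 [ 0.0257085  -0.87194343 -0.48893122]] [0.59049186 0.10635715 1.0701419 ] [0.56684997 0.90702476 0.60098533] ['img', 'vertical_fov', 'cx', 'cy', 'R', 't']
top 42.33595017584197 265.9783922990002 187.04537776967578 [[-9.20414175e-03 -9.99957596e-01 -3.00537783e-04]
 [-9.91680190e-01  9.16654257e-03 -1.28399283e-01]
 [ 1.28396593e-01 -8.83767831e-04 -9.91722509e-01]] [0.03384498 0.61667511 1.10633891] [0.46980585 0.02916851 1.17637201] ['img', 'vertical_fov', 'cx', 'cy', 'R', 't']
```

View pics/side0.png

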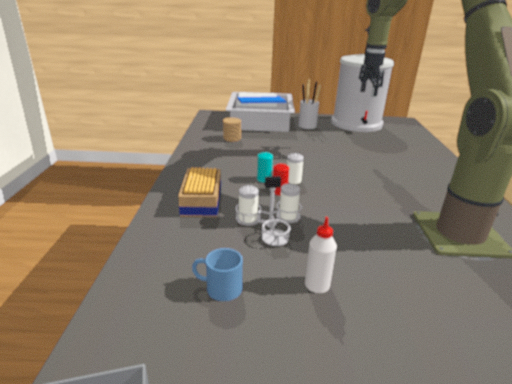

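View pics/top0.png

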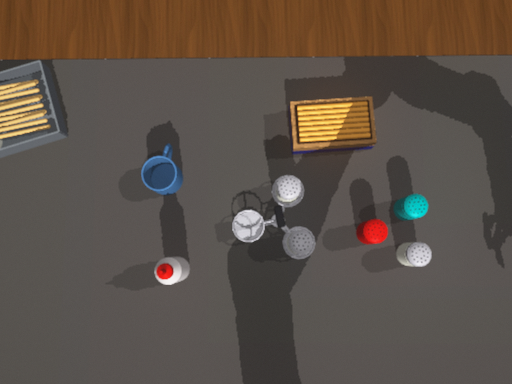

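The side view shows the stand's black handle near (272,182) and the empty ring near (276,233). The loose white jar is behind the red one at about (295,168), or (418,254) in the top view. I'll zoom in next.

```bash
python3 - <<'E'
import cv2
a=cv2.imread('pics/top0.png');b=cv2.imread('pics/side0.png')
cv2.imwrite('pics/topz.png',cv2.resize(a[160:285,220:450],None,fx=3.4,fy=3.4,interpolation=cv2.INTER_CUBIC))
cv2.imwrite('pics/sidez.png',cv2.resize(b[145:255,220:330],None,fx=5.4,fy=5.4,interpolation=cv2.INTER_CUBIC))
E
```

```text
(no output)
```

View pics/topz.png

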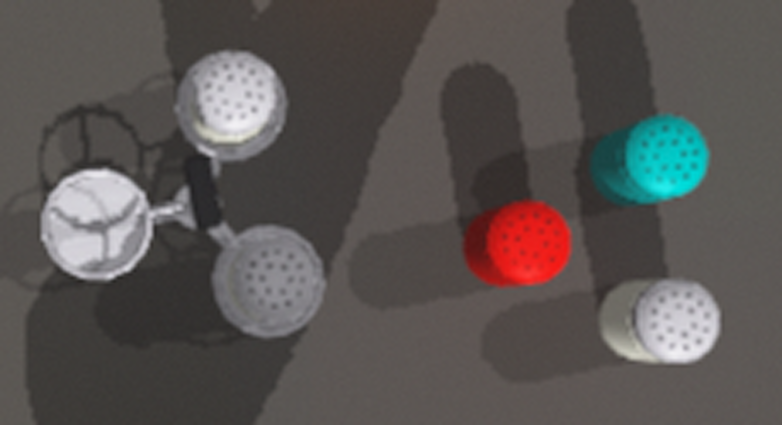

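View pics/sidez.png

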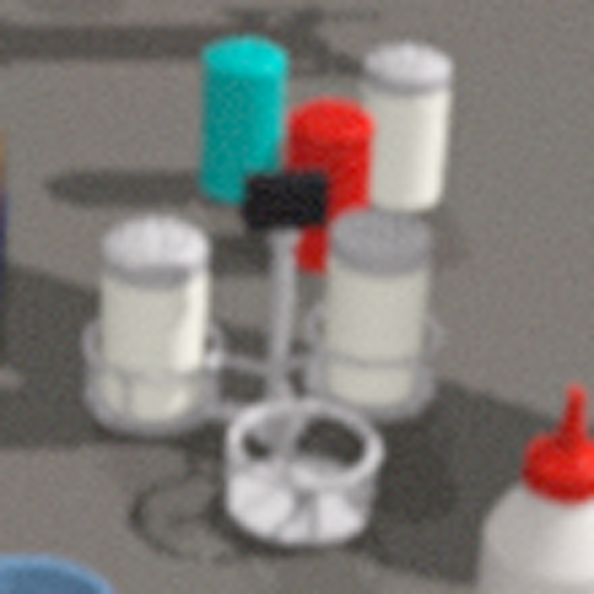

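```bash
cat > h.py <<'E'
import numpy as np,math
from rig import state,cams,arm
def ray(c,u,v):
    f=192/math.tan(math.radians(c['vertical_fov'])/2)
    d=c['R'].T@np.array([(u-c['cx'])/f,(v-c['cy'])/f,1.]);return -c['R'].T@c['t'],d
def onz(c,u,v,z):
    o,d=ray(c,u,v);return (o+d*(z-o[2])/d[2])
def proj(c,X):
    f=192/math.tan(math.radians(c['vertical_fov'])/2)
    p=c['R']@np.asarray(X)+c['t'];return np.array([c['cx']+f*p[0]/p[2],c['cy']+f*p[1]/p[2]])
E
python3 - <<'E'
from h import *
np.set_printoptions(precision=4,suppress=True)
T=cams.camera('top');S=cams.camera('side')
tz=lambda x,y:(220+(x+.5)/3.4-.5,160+(y+.5)/3.4-.5)
sz=lambda x,y:(220+(x+.5)/5.4-.5,145+(y+.5)/5.4-.5)
P=[onz(T,*tz(*p),0.042) for p in((97,224),(231,105),(269,281))]
print(np.array(P))
c=np.mean(P,0);print('post',c)
for p in P:
    d=p-c;print(np.linalg.norm(d[:2]),math.degrees(math.atan2(d[1],d[0])))
print('handle T',onz(T,*tz(203,193),.158),onz(T,*tz(203,193),.15))
print('handle S',onz(S,*sz(286,200),.143))
print('handle ends T',onz(T,*tz(198,160),.158),onz(T,*tz(208,226),.158))
print('jar T',onz(T,*tz(678,320),.09), 'rad',onz(T,*tz(636,320),.09)-onz(T,*tz(720,320),.09))
print('jar S lid band',onz(S,*sz(407,78),.085),'bottom', onz(S,*sz(405,198),0.0), onz(S,*sz(407,70),.092))
print('ring S',onz(S,*sz(304,440),.042))
print('red T',onz(T,*tz(530,243),.09),'turq',onz(T,*tz(667,156),.09))
print('jarlids T',onz(T,*tz(236,98),.1),onz(T,*tz(276,280),.1))
for p in ((168,271),): print('bottle',onz(T,*p,.185))
E
```

```text
[[ 0.5284  0.0696  0.042 ]
 [ 0.6081 -0.0216  0.042 ]
 [ 0.4893 -0.0452  0.042 ]]
post [0.5419 0.0009 0.042 ]
0.07000773013674398 101.13892181104596
0.06989552191767172 -18.791092613519854
0.07002567739498419 -138.74660363500863
handle T [0.5405 0.0013 0.158 ] [0.5411 0.0011 0.15  ]
handle S [0.5434 0.0005 0.143 ]
handle ends T [0.5606 0.0041 0.158 ] [ 0.5206 -0.0014  0.158 ]
jar T [ 0.4613 -0.3028  0.09  ] rad [0.0005 0.0536 0.    ]
jar S lid band [ 0.4624 -0.2956  0.085 ] bottom [ 0.4571 -0.293   0.    ] [ 0.4631 -0.2922  0.092 ]
ring S [0.5294 0.065  0.042 ]
red T [ 0.5112 -0.2102  0.09  ] turq [ 0.5664 -0.3008  0.09  ]
jarlids T [ 0.6056 -0.0223  0.1   ] [ 0.4889 -0.0459  0.1   ]
bottle [0.4329 0.2231 0.185 ]
```

Two views agree: the post is at about (0.542, 0.001) with stand +x at 101.2°, the well is at (0.528, 0.070), and the loose jar is at (0.461, -0.302). Next I'll work out the moves.

```bash
cat >> h.py <<'E'
from scipy.spatial.transform import Rotation as Ro
def rot():
    q=state()['orientation'];return Ro.from_quat([q[1],q[2],q[3],q[0]])
def plan(target,yawy=None):
    """total tool-frame shift (normalised) to target; turn to make tool y at yawy deg, vertical"""
    s=state();R=rot();M=R.as_matrix()
    print('tcp',s['tcp_pos'].round(4),'yaw_y',round(math.degrees(math.atan2(M[1,1],M[0,1])),2),'z',M[:,2].round(4),'F',s['contact_force'].round(2),'g',round(s['grip_width'],3),'t',s['clock'],'q',s['q'].round(2))
    d=M.T@(np.array(target)-s['tcp_pos']);print('shift norm total',(d/.15).round(4),'mm',(d*1e3).round(1))
    if yawy is not None:
        a=math.radians(yawy);y=np.array([math.cos(a),math.sin(a),0]);z=np.array([0,0,-1.]);x=np.cross(y,z)
        G=Ro.from_matrix(np.column_stack([x,y,z]));rv=(R.inv()*G).as_rotvec()
        print('turn norm total',(rv/(2*math.pi)).round(5),'deg',np.degrees(rv).round(2))
E
python3 -c "
from h import *
plan([.461,-.302,.20],-74)"
```

```text
tcp [ 0.1713 -0.6007  0.2308] yaw_y -74.08 z [-3.e-04  1.e-03 -1.e+00] F [ 0.03 -0.54 -0.28] g 0.999 t 0.2 q [ 1.33  0.69 -0.19  1.57  0.16  0.9  -0.22]
shift norm total [ 2.4036 -1.385   0.2067] mm [ 360.5 -207.8   31. ]
turn norm total [-1.7e-04  1.0e-05 -2.3e-04] deg [-0.06  0.   -0.08]
```

Call:
play_rows([
  [0.08, -0.046, 0, 0, 0, 0, 1],
  [0.17, -0.098, 0.01, 0, 0, 0, 1],
  [0.17, -0.098, 0.01, 0, 0, 0, 0.9],
  [0.17, -0.098, 0.01, 0, 0, 0, 0.9],
  [0.17, -0.098, 0.01, 0, 0, 0, 0.9],
  [0.17, -0.098, 0.01, 0, 0, 0, 0.9],
  [0.17, -0.098, 0.01, 0, 0, 0, 0.9],
  [0.17, -0.098, 0.01, 0, 0, 0, 0.9],
  [0.17, -0.098, 0.01, 0, 0, 0, 0.9],
  [0.17, -0.098, 0.01, 0, 0, 0, 0.9],
], newtons=30)

```text
clock: 1.03
tcp_pos: [0.3668, -0.3985, 0.2178]
orientation: [-0.0, 0.99, 0.139, 0.0]
contact_force: [-1.4, -0.7, -0.1]
grip_width: 0.9
```

Call:
play_rows([
  [0.17, -0.098, 0.01, 0, 0, 0, 0.9],
  [0.17, -0.098, 0.01, 0, 0, 0, 0.9],
  [0.17, -0.098, 0.01, 0, 0, 0, 0.9],
  [0.17, -0.098, 0.01, 0, 0, 0, 0.9],
  [0.08, -0.046, 0.01, 0, 0, 0, 0.9],
  [0.03, -0.02, 0, 0, 0, 0, 0.9],
  [0, 0, 0, 0, 0, 0, 0.9],
  [0, 0, 0, 0, 0, 0, 0.9],
])

```text
clock: 1.7
tcp_pos: [0.4597, -0.3028, 0.2103]
orientation: [0.0, 0.99, 0.138, -0.001]
contact_force: [-0.8, 0.4, -0.5]
grip_width: 0.902
```

```bash
python3 - <<'E'
from h import *
import cv2
plan([.461,-.302,.051],-74)
for n in('top','side'):
    c=cams.camera(n);cv2.imwrite(f'pics/{n}1.png',c['img']);print(n,proj(c,state()['tcp_pos']))
E
```

```text
tcp [ 0.4597 -0.3028  0.2103] yaw_y -74.11 z [-1.e-03 -6.e-04 -1.e+00] F [-0.77  0.38 -0.55] g 0.902 t 1.7 q [ 0.58  0.62 -0.14  1.82  0.12  0.72 -0.92]
shift norm total [ 0.0108 -0.0033  1.0623] mm [  1.6  -0.5 159.3]
turn norm total [ 6.0e-05  1.7e-04 -3.1e-04] deg [ 0.02  0.06 -0.11]
top [438.56619369 255.13953462]
side [298.77726624 123.41775929]
```

```bash
python3 - <<'E'
import cv2,numpy as np
a=cv2.imread('pics/top1.png');b=cv2.imread('pics/side1.png')
cv2.imwrite('pics/z1.png',np.hstack([cv2.resize(a[190:310,350:470],(390,390)),cv2.resize(b[80:210,230:360],(390,390))]))
E
```

```text
(no output)
```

View pics/z1.png

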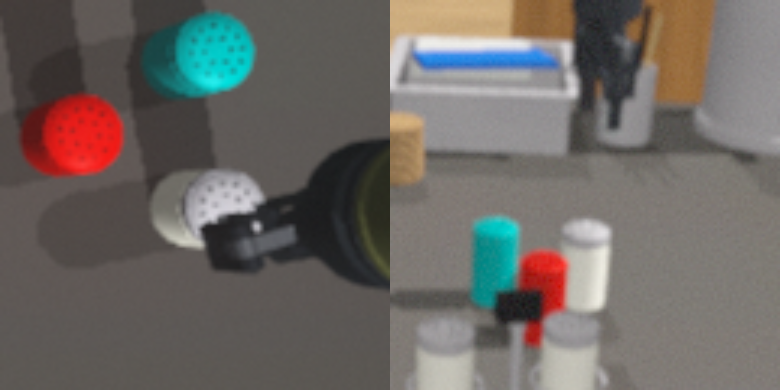

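The fingertips appear where the calibration predicts in both views, so I'll descend over the jar.

Call:
play_rows([
  [0.011, -0.003, 0.1, 0, 0, 0, 0.9],
  [0, 0, 0.15, 0, 0, 0, 0.9],
  [0, 0, 0.15, 0, 0, 0, 0.9],
  [0, 0, 0.15, 0, 0, 0, 0.9],
  [0, 0, 0.15, 0, 0, 0, 0.9],
  [0, 0, 0.15, 0, 0, 0, 0.9],
  [0, 0, 0.12, 0, 0, 0, 0.9],
  [0, 0, 0.07, 0, 0, 0, 0.9],
  [0, 0, 0.02, 0, 0, 0, 0.9],
  [0, 0, 0, 0, 0, 0, 0.9],
])

```text
clock: 2.63
tcp_pos: [0.4613, -0.3021, 0.051]
orientation: [-0.0, 0.99, 0.138, -0.001]
contact_force: [0.3, -0.2, -0.2]
grip_width: 0.902
```

```bash
python3 - <<'E'
from h import *
import cv2
plan([.461,-.302,.051],-74)
a,b=[cams.camera(n)['img'] for n in('top','side')]
cv2.imwrite('pics/z2.png',np.hstack([cv2.resize(a[190:310,350:470],(390,390)),cv2.resize(b[80:210,230:360],(390,390))]))
E
```

```text
tcp [ 0.4613 -0.3021  0.051 ] yaw_y -74.15 z [-0.0011  0.     -1.    ] F [ 0.25 -0.22 -0.24] g 0.902 t 2.6333 q [ 0.54  0.87 -0.08  1.92  0.18  0.36 -0.97]
shift norm total [-0.0019 -0.0014 -0.0002] mm [-0.3 -0.2 -0. ]
turn norm total [-5.0e-05  1.6e-04 -4.3e-04] deg [-0.02  0.06 -0.15]
```

View pics/z2.png

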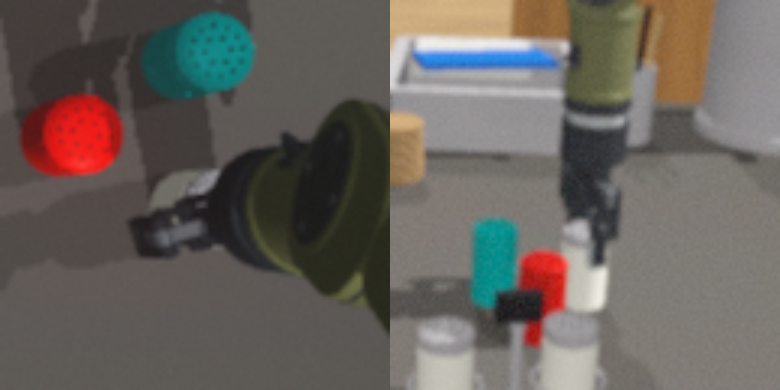

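The jar stands between the fingers, so I'll close on it.

Call:
play_rows([
  [0, 0, 0, 0, 0, 0, 0.75],
  [0, 0, 0, 0, 0, 0, 0.7],
  [0, 0, 0, 0, 0, 0, 0.65],
  [0, 0, 0, 0, 0, 0, 0.6],
  [0, 0, 0, 0, 0, 0, 0.5],
  [0, 0, 0, 0, 0, 0, 0.4],
  [0, 0, 0, 0, 0, 0, 0.4],
  [0, 0, 0, 0, 0, 0, 0.4],
], newtons=30)

```text
clock: 3.4
tcp_pos: [0.4625, -0.3018, 0.0522]
orientation: [0.001, 0.99, 0.138, 0.001]
contact_force: [-0.7, -0.6, 5.1]
grip_width: 0.624
```

Call:
play_rows([
  [0, 0, -0.03, 0, 0, 0, 0.4],
  [0, 0, -0.1, 0, 0, 0, 0.4],
  [0, 0, -0.15, 0, 0, 0, 0.4],
  [0, 0, -0.15, 0, 0, 0, 0.4],
  [0, 0, -0.15, 0, 0, 0, 0.4],
  [0, 0, -0.15, 0, 0, 0, 0.4],
  [0, 0, -0.15, 0, 0, 0, 0.4],
  [0, 0, -0.15, 0, 0, 0, 0.4],
  [0, 0, -0.08, 0, 0, 0, 0.4],
  [0, 0, 0, 0, 0, 0, 0.4],
])

```text
clock: 4.23
tcp_pos: [0.4634, -0.3023, 0.2206]
orientation: [0.002, 0.99, 0.138, 0.002]
contact_force: [0.8, -1.0, -1.7]
grip_width: 0.622
```

```bash
python3 - <<'E'
from h import *
import cv2
plan([.5284,.0696,.217],11.2)
a,b=[cams.camera(n)['img'] for n in('top','side')]
cv2.imwrite('pics/z3.png',np.hstack([cv2.resize(a[190:310,350:470],(390,390)),cv2.resize(b[80:210,230:360],(390,390))]))
E
```

```text
tcp [ 0.4634 -0.3023  0.2206] yaw_y -74.09 z [ 0.0047 -0.0027 -1.    ] F [ 0.76 -1.04 -1.68] g 0.622 t 4.2333 q [ 0.58  0.6  -0.15  1.8   0.12  0.74 -0.92]
shift norm total [ 1.0962 -2.2654  0.0194] mm [ 164.4 -339.8    2.9]
turn norm total [ 9.5000e-04 -2.0000e-05 -2.3692e-01] deg [ 3.400e-01 -1.000e-02 -8.529e+01]
```

View pics/z3.png

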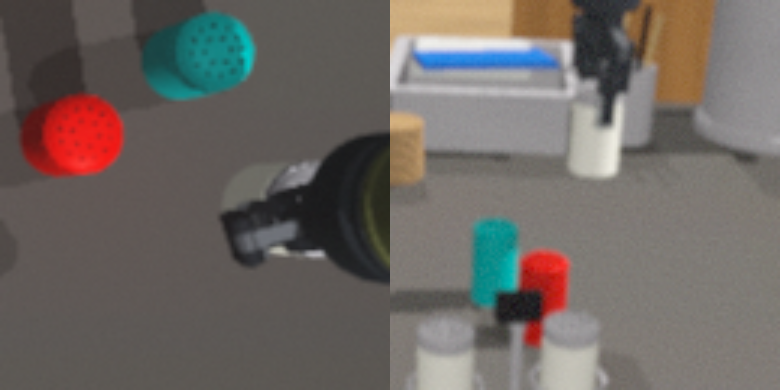

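The jar is held upright and clear of the table. I'll rise and turn first.

Call:
play_rows([
  [0, 0, -0.05, 0, 0, -0.009, 0.4],
  [0, 0, -0.05, 0, 0, -0.019, 0.4],
  [0, 0, -0.05, 0, 0, -0.019, 0.4],
  [0, 0, -0.05, 0, 0, -0.019, 0.4],
  [0, 0, -0.05, 0, 0, -0.019, 0.4],
  [0, 0, -0.05, 0, 0, -0.019, 0.4],
  [0, 0, 0, 0, 0, -0.019, 0.4],
  [0, 0, 0, 0, 0, -0.019, 0.4],
  [0, 0, 0, 0, 0, -0.019, 0.4],
  [0, 0, 0, 0, 0, -0.019, 0.4],
])

```text
clock: 5.17
tcp_pos: [0.461, -0.301, 0.261]
orientation: [-0.002, 0.76, 0.65, -0.001]
contact_force: [-0.4, -0.3, -1.4]
grip_width: 0.622
```

Call:
play_rows([
  [0, 0, 0, 0, 0, -0.019, 0.4],
  [0, 0, 0, 0, 0, -0.019, 0.4],
  [0, 0, 0, 0, 0, -0.019, 0.4],
  [0, 0, 0, 0, 0, 0, 0.4],
  [0, 0, 0, 0, 0, 0, 0.4],
])

```text
clock: 5.58
tcp_pos: [0.4612, -0.3012, 0.2613]
orientation: [-0.001, 0.636, 0.772, 0.0]
contact_force: [0.2, 0.5, -1.5]
grip_width: 0.621
```

```bash
python3 - <<'E'
from h import *
plan([.5284,.0696,.265],11.2)
E
```

```text
tcp [ 0.4612 -0.3012  0.2613] yaw_y 11.05 z [-0.0023  0.0019 -1.    ] F [ 0.2   0.55 -1.51] g 0.621 t 5.5833 q [ 0.85  0.6  -0.59  1.74  0.41  0.93  0.28]
shift norm total [ 2.3405  0.9136 -0.0207] mm [351.1 137.   -3.1]
turn norm total [-0.00029 -0.00037 -0.00041] deg [-0.11 -0.13 -0.15]
```

Call:
play_rows([
  [0.04, 0.016, 0, 0, 0, 0, 0.4],
  [0.08, 0.031, 0, 0, 0, 0, 0.4],
  [0.16, 0.062, 0, 0, 0, 0, 0.4],
  [0.16, 0.062, 0, 0, 0, 0, 0.4],
  [0.16, 0.062, 0, 0, 0, 0, 0.4],
  [0.16, 0.062, 0, 0, 0, 0, 0.4],
  [0.16, 0.062, 0, 0, 0, 0, 0.4],
  [0.16, 0.062, 0, 0, 0, 0, 0.4],
  [0.16, 0.062, 0, 0, 0, 0, 0.4],
  [0.16, 0.062, 0, 0, 0, 0, 0.4],
])

```text
clock: 6.42
tcp_pos: [0.5008, -0.0767, 0.2629]
orientation: [-0.0, 0.634, 0.773, 0.0]
contact_force: [0.6, -0.4, -1.7]
grip_width: 0.625
```

Call:
play_rows([
  [0.16, 0.062, 0, 0, 0, 0, 0.4],
  [0.16, 0.062, 0, 0, 0, 0, 0.4],
  [0.16, 0.062, 0, 0, 0, 0, 0.4],
  [0.16, 0.062, 0, 0, 0, 0, 0.4],
  [0.16, 0.062, 0, 0, 0, 0, 0.4],
  [0.1, 0.042, 0, 0, 0, 0, 0.4],
  [0.04, 0.019, 0, 0, 0, 0, 0.4],
  [0, 0, 0, 0, 0, 0, 0.4],
  [0, 0, 0, 0, 0, 0, 0.4],
])

```text
clock: 7.17
tcp_pos: [0.5276, 0.0691, 0.2626]
orientation: [0.0, 0.634, 0.773, -0.001]
contact_force: [0.5, -1.3, -2.2]
grip_width: 0.621
```

```bash
python3 - <<'E'
from h import *
import cv2
plan([.5284,.0696,.11],11.2)
a,b=[cams.camera(n)['img'] for n in('top','side')]
cv2.imwrite('pics/top4.png',a);cv2.imwrite('pics/side4.png',b)
cv2.imwrite('pics/z4.png',np.hstack([cv2.resize(a[160:290,190:320],(390,390)),cv2.resize(b[100:260,200:360],(390,390))]))
E
```

```text
tcp [0.5276 0.0691 0.2626] yaw_y 11.23 z [-7.0e-04 -1.3e-03 -1.0e+00] F [ 0.54 -1.35 -2.17] g 0.621 t 7.1667 q [ 0.14  0.57 -0.57  1.79  0.39  0.89 -0.42]
shift norm total [0.0032 0.0071 1.0174] mm [  0.5   1.1 152.6]
turn norm total [-0.00015  0.00018  0.0001 ] deg [-0.06  0.06  0.03]
```

View pics/z4.png

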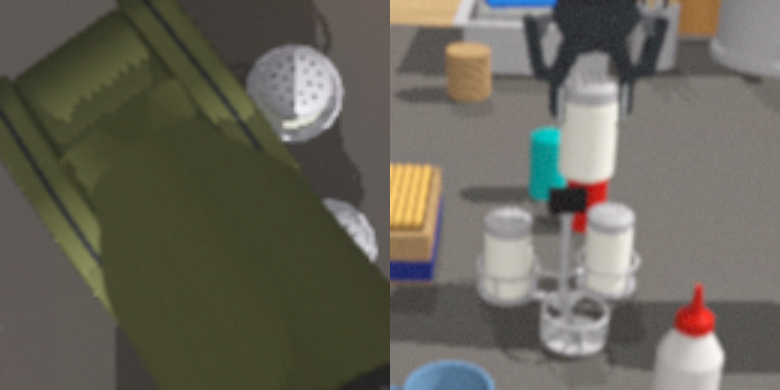

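```bash
python3 - <<'E'
from h import *
import cv2
S=cams.camera('side');b=cv2.imread('pics/side4.png')
sub=b[125:176,262:300].astype(int)
m=((sub.min(2)>150)&(sub[:,:,2]-sub[:,:,0]>5))
for r in range(0,51,4):
    i=np.where(m[r])[0]; print(125+r,(262+i.min(),262+i.max(),len(i)) if len(i) else None)
t=state()['tcp_pos']
for z in(.2116,.24,.2296): print('ax',proj(S,[t[0],t[1],z]))
z=t[2]-.051
print('front bottom',proj(S,[t[0],t[1]+.027,z]),'sides',proj(S,[t[0]-.027,t[1],z]),proj(S,[t[0]+.027,t[1],z]))
cv2.imwrite('pics/z4b.png',cv2.resize(b[115:180,250:315],(585,585),interpolation=cv2.INTER_CUBIC))
E
```

```text
125 None
129 None
133 None
137 None
141 None
145 (np.int64(272), np.int64(293), 22)
149 (np.int64(272), np.int64(293), 22)
153 (np.int64(271), np.int64(293), 23)
157 (np.int64(271), np.int64(292), 22)
161 (np.int64(271), np.int64(292), 22)
165 (np.int64(271), np.int64(292), 22)
169 (np.int64(271), np.int64(291), 21)
173 (np.int64(275), np.int64(288), 14)
ax [280.26098688 169.398066  ]
ax [280.96495075 158.78929543]
ax [280.70467481 162.71166669]
front bottom [280.4688839  174.15460962] sides [291.2139591  169.85886007] [269.32374889 168.94938863]
```

View pics/z4b.png

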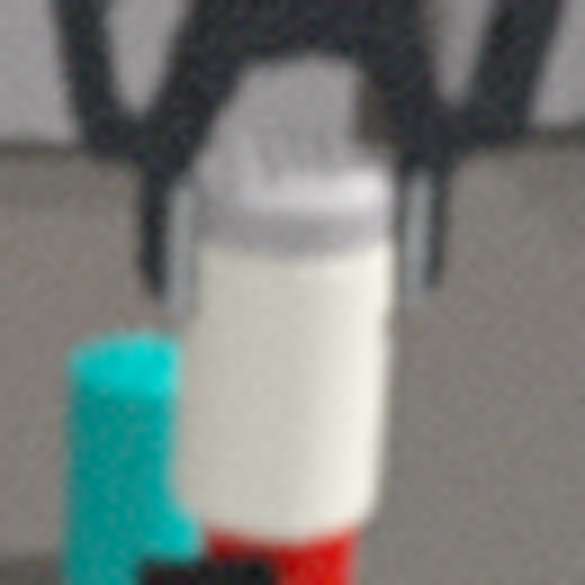

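Call:
play_rows([
  [0, 0.007, 0.06, 0, 0, 0, 0.4],
  [0, 0, 0.13, 0, 0, 0, 0.4],
  [0, 0, 0.13, 0, 0, 0, 0.4],
  [0, 0, 0.13, 0, 0, 0, 0.4],
  [0, 0, 0.13, 0, 0, 0, 0.4],
  [0, 0, 0.13, 0, 0, 0, 0.4],
  [0, 0, 0.13, 0, 0, 0, 0.4],
  [0, 0, 0.12, 0, 0, 0, 0.4],
  [0, 0, 0.06, 0, 0, 0, 0.4],
  [0, 0, 0, 0, 0, 0, 0.4],
])

```text
clock: 8.15
tcp_pos: [0.5277, 0.0686, 0.1076]
orientation: [-0.001, 0.635, 0.773, -0.002]
contact_force: [-0.5, 0.1, -2.2]
grip_width: 0.624
```

```bash
python3 - <<'E'
from h import *
import cv2
plan([.5284,.0696,.108],11.2)
S=cams.camera('side');b=S['img'];t=state()['tcp_pos']
cv2.imwrite('pics/z5.png',cv2.resize(b[150:250,230:330],(600,600),interpolation=cv2.INTER_CUBIC))
g=lambda X:((proj(S,X)-[230,150]+.5)*6-.5).round(1)
print('jar bottom c',g([t[0],t[1],t[2]-.051]),'ring c',g([.5284,.0696,.042]))
E
```

```text
tcp [0.5277 0.0686 0.1076] yaw_y 11.19 z [-0.0042 -0.0013 -1.    ] F [-0.47  0.08 -2.16] g 0.624 t 8.15 q [ 0.03  0.79 -0.41  1.94  0.58  0.54 -0.59]
shift norm total [ 0.0053  0.0058 -0.0024] mm [ 0.8  0.9 -0.4]
turn norm total [-6.9e-04  7.0e-05 -2.0e-05] deg [-0.25  0.03 -0.01]
jar bottom c [281.6 434.2] ring c [280.1 464.8]
```

View pics/z5.png

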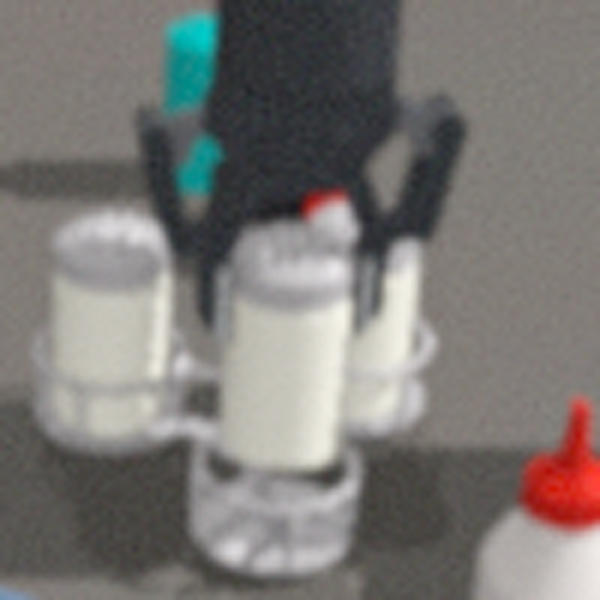

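The jar's bottom edge at (217..342) sits about 2 mm off the ring, which spans (192..360). I'll nudge it and lower slowly.

Call:
play_rows([
  [0.003, 0.01, 0.02, 0, 0, 0, 0.4],
  [0, 0, 0.03, 0, 0, 0, 0.4],
  [0, 0, 0.03, 0, 0, 0, 0.4],
  [0, 0, 0.03, 0, 0, 0, 0.4],
  [0, 0, 0.03, 0, 0, 0, 0.4],
  [0, 0, 0.03, 0, 0, 0, 0.4],
  [0, 0, 0.03, 0, 0, 0, 0.4],
  [0, 0, 0.02, 0, 0, 0, 0.4],
  [0, 0, 0, 0, 0, 0, 0.4],
])

```text
clock: 8.95
tcp_pos: [0.5301, 0.0703, 0.076]
orientation: [-0.0, 0.634, 0.773, -0.001]
contact_force: [-0.6, -0.6, -1.4]
grip_width: 0.62
```

```bash
python3 - <<'E'
from h import *
import cv2
plan([.5290,.0690,.062],11.2)
S=cams.camera('side');b=S['img'];print(state()['torque'])
cv2.imwrite('pics/z6.png',cv2.resize(b[150:250,230:330],(600,600),interpolation=cv2.INTER_CUBIC))
E
```

```text
tcp [0.5301 0.0703 0.076 ] yaw_y 11.25 z [-1.2e-03 -4.0e-04 -1.0e+00] F [-0.57 -0.6  -1.37] g 0.62 t 8.95 q [-0.    0.84 -0.37  1.95  0.63  0.47 -0.63]
shift norm total [-0.0072 -0.0088  0.0936] mm [-1.1 -1.3 14. ]
turn norm total [-2.0e-04  3.0e-05  1.3e-04] deg [-0.07  0.01  0.05]
[ 0.02265693 -0.07125368  0.04985335]
```

View pics/z6.png

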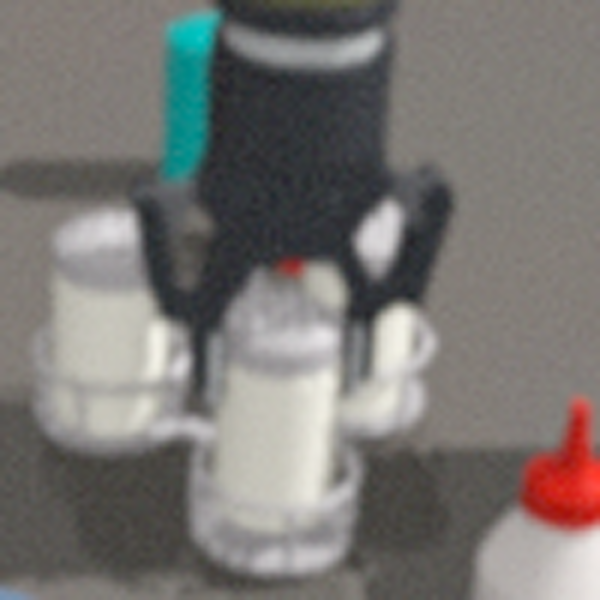

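The jar is inside the ring without contact. I'll continue in small steps.

Call:
play_rows([
  [0, 0, 0.02, 0, 0, 0, 0.4],
  [0, 0, 0.02, 0, 0, 0, 0.4],
  [0, 0, 0.02, 0, 0, 0, 0.4],
  [0, 0, 0.01, 0, 0, 0, 0.4],
  [0, 0, 0.006, 0, 0, 0, 0.4],
  [0, 0, 0.003, 0, 0, 0, 0.4],
  [0, 0, 0, 0, 0, 0, 0.4],
])

```text
clock: 9.58
tcp_pos: [0.5305, 0.0704, 0.0649]
orientation: [0.0, 0.634, 0.773, -0.0]
contact_force: [0.2, 0.2, -2.2]
grip_width: 0.625
```

Call:
play_rows([
  [0, 0, 0.003, 0, 0, 0, 0.4],
  [0, 0, 0.003, 0, 0, 0, 0.4],
  [0, 0, 0, 0, 0, 0, 0.4],
])

```text
clock: 9.83
tcp_pos: [0.5306, 0.0704, 0.064]
orientation: [0.0, 0.634, 0.773, -0.0]
contact_force: [0.0, -0.6, -1.6]
grip_width: 0.623
```

Call:
play_rows([
  [0, 0, 0.003, 0, 0, 0, 0.4],
  [0, 0, 0.003, 0, 0, 0, 0.4],
  [0, 0, 0, 0, 0, 0, 0.4],
  [0, 0, 0, 0, 0, 0, 0.4],
])

```text
clock: 10.17
tcp_pos: [0.5306, 0.0704, 0.0632]
orientation: [0.0, 0.634, 0.773, 0.0]
contact_force: [-0.0, 0.3, -0.2]
grip_width: 0.621
```

Call:
play_rows([
  [0, 0, 0.003, 0, 0, 0, 0.4],
  [0, 0, 0.003, 0, 0, 0, 0.4],
  [0, 0, 0, 0, 0, 0, 0.4],
  [0, 0, 0, 0, 0, 0, 0.4],
])

```text
clock: 10.5
tcp_pos: [0.5307, 0.0704, 0.0631]
orientation: [0.0, 0.634, 0.773, 0.0]
contact_force: [-0.9, -0.6, 7.8]
grip_width: 0.622
```

The jar has touched the floor. I'll relieve slightly and release.

Call:
play_rows([
  [0, 0, -0.003, 0, 0, 0, 0.5],
  [0, 0, 0, 0, 0, 0, 0.62],
  [0, 0, 0, 0, 0, 0, 0.65],
  [0, 0, 0, 0, 0, 0, 0.7],
  [0, 0, 0, 0, 0, 0, 0.75],
  [0, 0, 0, 0, 0, 0, 0.8],
  [0, 0, 0, 0, 0, 0, 0.85],
  [0, 0, 0, 0, 0, 0, 0.9],
  [0, 0, 0, 0, 0, 0, 0.9],
])

```text
clock: 11.25
tcp_pos: [0.5305, 0.0704, 0.0626]
orientation: [-0.0, 0.634, 0.773, -0.0]
contact_force: [1.0, -0.8, 0.5]
grip_width: 0.906
```

```bash
python3 - <<'E'
from h import *
import cv2
plan([.5290,.0690,.2],11.2)
S=cams.camera('side');b=S['img']
cv2.imwrite('pics/z7.png',cv2.resize(b[150:250,230:330],(600,600),interpolation=cv2.INTER_CUBIC))
E
```

```text
tcp [0.5305 0.0704 0.0626] yaw_y 11.24 z [-1.e-04 -1.e-04 -1.e+00] F [ 0.97 -0.8   0.49] g 0.906 t 11.25 q [-0.01  0.86 -0.34  1.96  0.64  0.44 -0.64]
shift norm total [-0.0072 -0.0118 -0.9159] mm [  -1.1   -1.8 -137.4]
turn norm total [-2.e-05  1.e-05  1.e-04] deg [-0.01  0.    0.04]
```

View pics/z7.png

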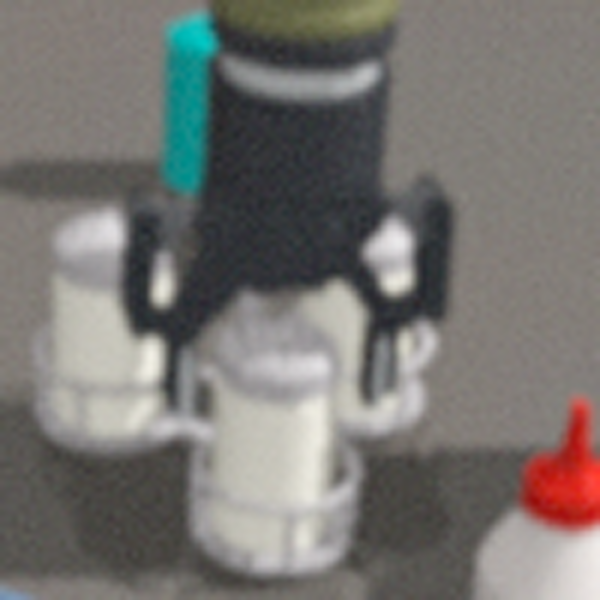

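Call:
play_rows([
  [0, 0, -0.04, 0, 0, 0, 0.9],
  [0, 0, -0.1, 0, 0, 0, 0.9],
  [0, 0, -0.14, 0, 0, 0, 0.9],
  [0, 0, -0.15, 0, 0, 0, 0.9],
  [0, 0, -0.15, 0, 0, 0, 0.9],
  [0, 0, -0.15, 0, 0, 0, 0.9],
  [0, 0, -0.15, 0, 0, 0, 0.9],
  [0, 0, -0.15, 0, 0, 0, 0.9],
  [0, 0, -0.1, 0, 0, 0, 0.9],
  [0, 0, -0.05, 0, 0, 0, 0.9],
])

```text
clock: 12.13
tcp_pos: [0.5314, 0.0708, 0.2422]
orientation: [0.001, 0.634, 0.773, 0.001]
contact_force: [0.1, 0.8, -0.6]
grip_width: 0.898
```

Call:
play_rows([
  [0, 0, 0, 0, 0, 0.01, 0.9],
  [0, 0, 0, 0, 0, 0.019, 0.9],
  [0, 0, 0, 0, 0, 0.019, 0.9],
  [0, 0, 0, 0, 0, 0.019, 0.9],
  [0, 0, 0, 0, 0, 0.019, 0.9],
  [0, 0, 0, 0, 0, 0.019, 0.9],
  [0, 0, 0, 0, 0, 0.019, 0.9],
  [0, 0, 0, 0, 0, 0.019, 0.9],
  [0, 0, 0, 0, 0, 0.019, 0.9],
  [0, 0, 0, 0, 0, 0.019, 0.9],
])

```text
clock: 12.97
tcp_pos: [0.53, 0.0703, 0.2393]
orientation: [-0.0, 0.952, 0.307, -0.001]
contact_force: [-0.7, -0.3, -0.2]
grip_width: 0.898
```

Call:
play_rows([
  [0, 0, 0, 0, 0, 0.019, 0.9],
  [0, 0, 0, 0, 0, 0.019, 0.9],
  [0, 0, 0, 0, 0, 0.019, 0.9],
  [0, 0, 0, 0, 0, 0.012, 0.9],
  [0, 0, 0, 0, 0, 0, 0.9],
  [0, 0, 0, 0, 0, 0, 0.9],
])

```text
clock: 13.47
tcp_pos: [0.5301, 0.0705, 0.2394]
orientation: [0.0, 0.995, 0.099, -0.0]
contact_force: [-0.1, 0.2, -0.0]
grip_width: 0.897
```

```bash
python3 - <<'E'
from h import *
import cv2
plan([.542,.001,.2],-78.8)
a,b=[cams.camera(n)['img'] for n in('top','side')]
cv2.imwrite('pics/side8.png',b);cv2.imwrite('pics/top8.png',a)
cv2.imwrite('pics/z8.png',np.hstack([cv2.resize(a[160:290,190:320],(390,390)),cv2.resize(b[145:255,220:330],(400,390))]))
E
```

```text
tcp [0.5301 0.0705 0.2394] yaw_y -78.61 z [-8.e-04 -5.e-04 -1.e+00] F [-0.12  0.16 -0.  ] g 0.897 t 13.4667 q [-0.16  0.56 -0.1   1.83  0.08  0.76 -1.67]
shift norm total [-0.0137  0.4696  0.2628] mm [-2.1 70.4 39.4]
turn norm total [5.0e-05 1.4e-04 5.2e-04] deg [0.02 0.05 0.19]
```

View pics/z8.png

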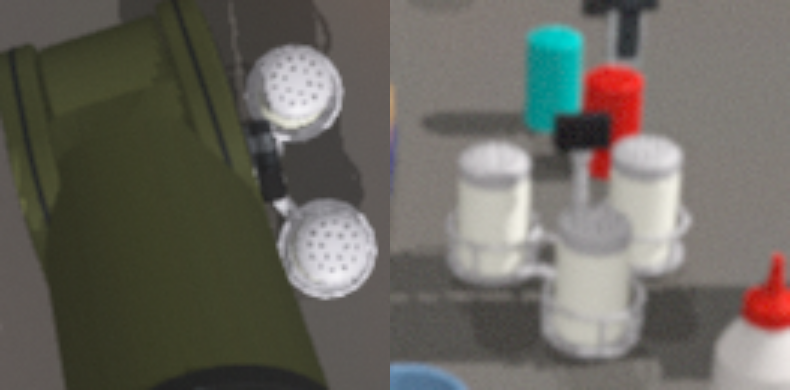

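The jar is seated and the stand hasn't moved. Next I'll go over the handle.

Call:
play_rows([
  [-0.004, 0.05, 0, 0, 0, 0.0005, 0.9],
  [-0.005, 0.11, 0, 0, 0, 0, 0.7],
  [-0.005, 0.12, 0, 0, 0, 0, 0.6],
  [0, 0.11, 0, 0, 0, 0, 0.6],
  [0, 0.06, 0, 0, 0, 0, 0.6],
  [0, 0.02, 0, 0, 0, 0, 0.6],
  [0, 0, 0, 0, 0, 0, 0.6],
  [0, 0, 0, 0, 0, 0, 0.6],
], newtons=60)

```text
clock: 14.23
tcp_pos: [0.5419, 0.0017, 0.2396]
orientation: [-0.0, 0.995, 0.097, -0.0]
contact_force: [-0.3, 0.6, -0.1]
grip_width: 0.597
```

```bash
python3 - <<'E'
from h import *
import cv2
plan([.542,.001,.124],-78.8)
a,b=[cams.camera(n)['img'] for n in('top','side')]
cv2.imwrite('pics/z9.png',np.hstack([cv2.resize(a[160:290,190:320],(390,390)),cv2.resize(b[120:250,220:350],(400,390))]))
E
```

```text
tcp [0.5419 0.0017 0.2396] yaw_y -78.89 z [-2.e-04  9.e-04 -1.e+00] F [-0.28  0.57 -0.11] g 0.597 t 14.2333 q [-0.02  0.57 -0.11  1.81  0.08  0.77 -1.55]
shift norm total [-2.000e-04  5.600e-03  7.709e-01] mm [ -0.    0.8 115.6]
turn norm total [-0.00014  0.      -0.00024] deg [-0.05  0.   -0.09]
```

View pics/z9.png

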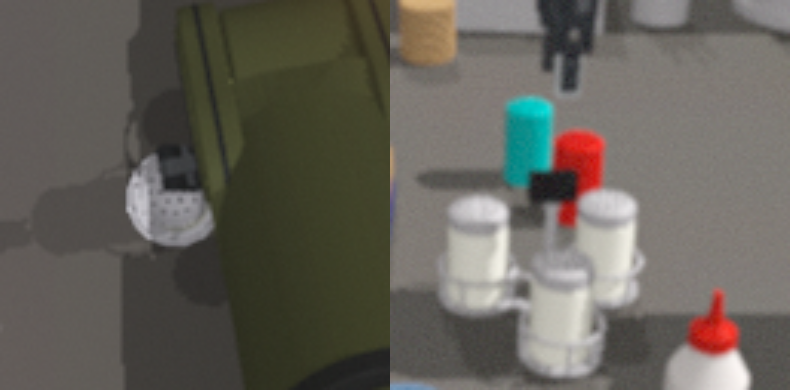

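Call:
play_rows([
  [0.004, 0.004, 0.05, 0, 0, 0, 0.6],
  [0, 0, 0.1, 0, 0, 0, 0.6],
  [0, 0, 0.12, 0, 0, 0, 0.6],
  [0, 0, 0.12, 0, 0, 0, 0.6],
  [0, 0, 0.12, 0, 0, 0, 0.6],
  [0, 0, 0.11, 0, 0, 0, 0.6],
  [0, 0, 0.08, 0, 0, 0, 0.6],
  [0, 0, 0.05, 0, 0, 0, 0.6],
  [0, 0, 0.02, 0, 0, 0, 0.6],
  [0, 0, 0, 0, 0, 0, 0.6],
])

```text
clock: 15.17
tcp_pos: [0.5424, 0.0008, 0.1236]
orientation: [-0.0, 0.995, 0.097, -0.001]
contact_force: [0.4, -0.1, 0.1]
grip_width: 0.6
```

```bash
python3 - <<'E'
from h import *
import cv2
plan([.542,.001,.124],-78.8)
a,b=[cams.camera(n)['img'] for n in('top','side')]
cv2.imwrite('pics/z10.png',np.hstack([cv2.resize(a[160:290,190:320],(390,390)),cv2.resize(b[145:255,220:330],(400,390))]))
E
```

```text
tcp [0.5424 0.0008 0.1236] yaw_y -78.9 z [-0.0011  0.     -1.    ] F [ 0.37 -0.11  0.14] g 0.6 t 15.1667 q [-0.04  0.74 -0.08  1.91  0.12  0.49 -1.58]
shift norm total [-0.0023 -0.0022 -0.003 ] mm [-0.4 -0.3 -0.4]
turn norm total [-4.0e-05  1.7e-04 -2.7e-04] deg [-0.01  0.06 -0.1 ]
```

View pics/z10.png

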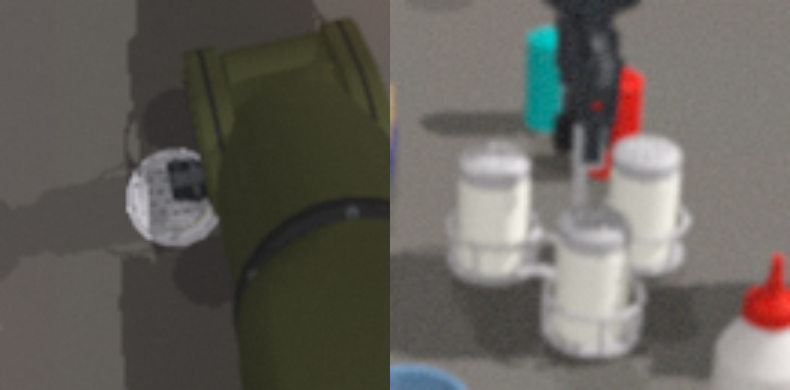

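Call:
play_rows([
  [0.016, 0, 0, 0, 0, 0, 0.6],
  [0, 0, 0, 0, 0, 0, 0.5],
  [0, 0, 0, 0, 0, 0, 0.42],
  [0, 0, 0, 0, 0, 0, 0.36],
  [0, 0, 0, 0, 0, 0, 0.3],
  [0, 0, 0, 0, 0, 0, 0.25],
  [0, 0, 0, 0, 0, 0, 0.2],
  [0, 0, 0, 0, 0, 0, 0.15],
  [0, 0, 0, 0, 0, 0, 0.05],
  [0, 0, 0, 0, 0, 0, 0],
], newtons=30)

```text
clock: 16.1
tcp_pos: [0.545, 0.0014, 0.1242]
orientation: [-0.0, 0.995, 0.097, -0.0]
contact_force: [-0.5, 2.1, 2.8]
grip_width: 0.183
```

Call:
play_rows([
  [0, 0, 0, 0, 0, 0, 0],
  [0, 0, 0, 0, 0, 0, 0],
  [0, 0, 0, 0, 0, 0, 0],
], newtons=80)

```text
clock: 16.35
tcp_pos: [0.545, 0.0014, 0.1244]
orientation: [-0.0, 0.995, 0.097, 0.0]
contact_force: [-2.1, 3.4, 4.6]
grip_width: 0.176
```

```bash
python3 - <<'E'
from h import *
import cv2
plan([.542,.001,.124],-78.8);print(state()['torque'])
a,b=[cams.camera(n)['img'] for n in('top','side')]
cv2.imwrite('pics/z11.png',np.hstack([cv2.resize(a[160:290,190:320],(390,390)),cv2.resize(b[145:255,220:330],(400,390))]))
E
```

```text
tcp [0.545  0.0014 0.1244] yaw_y -78.92 z [-0.e+00  6.e-04 -1.e+00] F [-2.14  3.43  4.57] g 0.176 t 16.35 q [-0.04  0.74 -0.08  1.91  0.12  0.5  -1.58]
shift norm total [-0.0202 -0.0011  0.0024] mm [-3.  -0.2  0.4]
turn norm total [-9.0e-05 -1.0e-05 -3.3e-04] deg [-0.03 -0.   -0.12]
[ 0.7363292   0.39140143 -0.02421005]
```

View pics/z11.png

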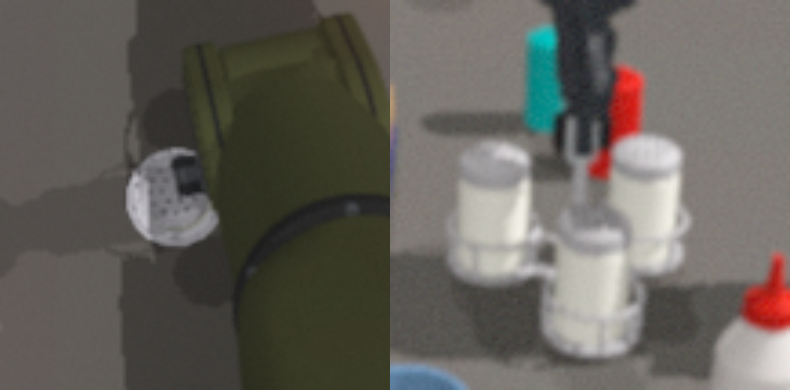

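The finger is centred on the handle at (583,135) and the opening reads 15 mm. I'll lift gently and check.

Call:
play_rows([
  [0, 0, -0.01, 0, 0, 0, 0],
  [0, 0, -0.02, 0, 0, 0, 0],
  [0, 0, -0.02, 0, 0, 0, 0],
  [0, 0, -0.03, 0, 0, 0, 0],
  [0, 0, -0.03, 0, 0, 0, 0],
  [0, 0, -0.02, 0, 0, 0, 0],
  [0, 0, -0.01, 0, 0, 0, 0],
  [0, 0, 0, 0, 0, 0, 0],
  [0, 0, 0, 0, 0, 0, 0],
])

```text
clock: 17.2
tcp_pos: [0.5451, 0.0008, 0.1453]
orientation: [0.0, 0.995, 0.096, 0.0]
contact_force: [-0.7, 0.1, -7.2]
grip_width: 0.175
```

```bash
python3 - <<'E'
from h import *
import cv2
plan([.545,.0014,.2244],-78.92);print(state()['torque'])
a,b=[cams.camera(n)['img'] for n in('top','side')]
cv2.imwrite('pics/z12.png',np.hstack([cv2.resize(a[160:290,190:320],(390,390)),cv2.resize(b[145:255,220:330],(400,390))]))
E
```

```text
tcp [0.5451 0.0008 0.1453] yaw_y -78.94 z [ 2.e-04 -1.e-04 -1.e+00] F [-0.74  0.14 -7.23] g 0.175 t 17.2 q [-0.03  0.71 -0.09  1.89  0.11  0.55 -1.57]
shift norm total [ 2.000e-04 -4.200e-03 -5.274e-01] mm [  0.   -0.6 -79.1]
turn norm total [ 2.e-05 -3.e-05 -7.e-05] deg [ 0.01 -0.01 -0.02]
[ 0.04062062 -0.01411012  0.04181075]
```

View pics/z12.png

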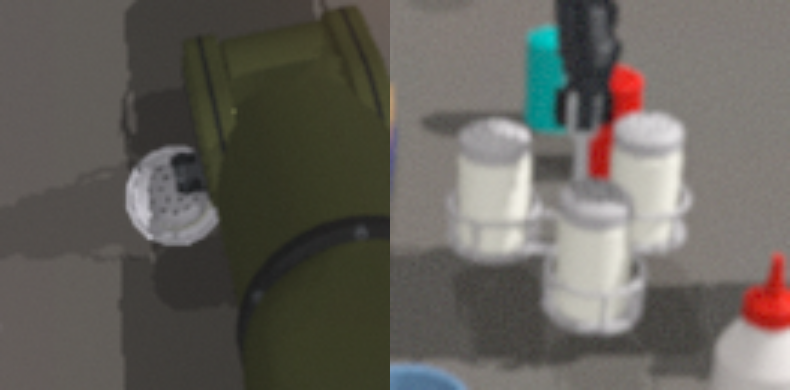

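The stand is lifted level with all three jars aboard and a load of about 7.2 N. I'll finish the lift.

Call:
play_rows([
  [0, 0, -0.02, 0, 0, 0, 0],
  [0, 0, -0.05, 0, 0, 0, 0],
  [0, 0, -0.08, 0, 0, 0, 0],
  [0, 0, -0.09, 0, 0, 0, 0],
  [0, 0, -0.09, 0, 0, 0, 0],
  [0, 0, -0.08, 0, 0, 0, 0],
  [0, 0, -0.06, 0, 0, 0, 0],
  [0, 0, -0.04, 0, 0, 0, 0],
  [0, 0, -0.017, 0, 0, 0, 0],
  [0, 0, 0, 0, 0, 0, 0],
])

```text
clock: 18.13
tcp_pos: [0.5452, 0.0008, 0.2247]
orientation: [0.0, 0.995, 0.096, 0.0]
contact_force: [0.7, 0.1, -8.1]
grip_width: 0.177
```

Call:
play_rows([
  [0, 0, 0, 0, 0, 0, 0],
  [0, 0, 0, 0, 0, 0, 0],
  [0, 0, 0, 0, 0, 0, 0],
  [0, 0, 0, 0, 0, 0, 0],
  [0, 0, 0, 0, 0, 0, 0],
  [0, 0, 0, 0, 0, 0, 0],
])

```text
clock: 18.63
tcp_pos: [0.545, 0.0008, 0.224]
orientation: [0.0, 0.995, 0.096, -0.0]
contact_force: [0.4, 0.6, -7.6]
grip_width: 0.174
```

```bash
python3 - <<'E'
from h import *
import cv2
plan([.545,.0014,.2244],-78.92);print(state()['torque'],abs(state()['qd']).max())
S=cams.camera('side');b=S['img'];cv2.imwrite('pics/side13.png',b)
cv2.imwrite('pics/z13.png',cv2.resize(b[95:235,205:345],(590,590),interpolation=cv2.INTER_CUBIC))
E
```

```text
tcp [0.545  0.0008 0.224 ] yaw_y -78.94 z [-4.e-04 -1.e-04 -1.e+00] F [ 0.39  0.56 -7.62] g 0.174 t 18.6333 q [-0.02  0.59 -0.11  1.82  0.09  0.74 -1.55]
shift norm total [ 0.0006 -0.0039 -0.0025] mm [ 0.1 -0.6 -0.4]
turn norm total [ 0.e+00  6.e-05 -6.e-05] deg [ 0.    0.02 -0.02]
[ 0.01696337 -0.02061981 -0.01683087] 0.003770237044574516
```

View pics/z13.png

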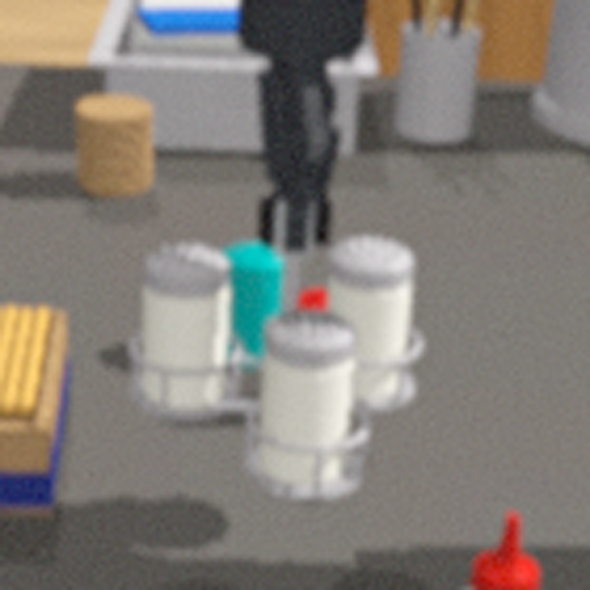

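All three jars are seated. As a level check, I'll compare the predicted ring centres for a level stand with the picture.

```bash
python3 - <<'E'
from h import *
S=cams.camera('side')
k=590/140
for a in(101.1,221.1,-18.9):
    c=np.array([.542+.07*math.cos(math.radians(a)),.0005+.07*math.sin(math.radians(a))])
    for z,n in((.142,'ring'),(.2,'lidtop'),(.105,'floor front')):
        p=proj(S,[c[0],c[1]+(.038 if 'front' in n else 0),z]);print(a,n,((p-[205,95]+.5)*k-.5).round(0))
E
```

```text
101.1 ring [311. 420.]
101.1 lidtop [316. 334.]
101.1 floor front [308. 505.]
221.1 ring [367. 340.]
221.1 lidtop [374. 260.]
221.1 floor front [365. 416.]
-18.9 ring [188. 348.]
-18.9 lidtop [189. 267.]
-18.9 floor front [183. 425.]
```

```bash
python3 -c "
from h import *
print(state()['clock'],state()['tcp_pos'],arm.close_job())"
```

```text
the job is handed in; nothing more can be done
18.7333 [0.54506526 0.00081648 0.22415083] None
```

The loose white jar is in the empty ring, and the arm is holding the full stand by its handle about 10 cm above the table. I handed it in at 18.7 s.

- **Placing:** the jar touched the floor of the ring with about 8 N of upward force. I backed off about half a millimetre and released it. The pictures then showed it upright inside the ring and the stand unmoved.
- **Lift:** I gripped the handle with 80 N at an opening of about 15 mm. The tool rose 99.6 mm from where it gripped, so the feet should be about 10 cm up.
- **Final checks:** the load is about 7.6 N, which fits a full stand. The tool is vertical to within 0.1°, the joints are still, and all three jars are seated.
- **Level:** in the side view, the three places sit about 8 to 10 pixels (about 2 in the raw image) higher than predicted for a level stand. The shift is the same for all three to within about half a raw pixel, so I read it as calibration bias plus a tilt under about 1°.
- **Disagreement:** the side camera placed the tool 2 to 4 mm off from the top camera and the arm's own position. I corrected for that at the ring and the handle by looking at the relative positions.

I did not touch the bottle, mug, wafer box or coloured jars.

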